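# Load the fuming chamber and hold its bayonet cover half turned

## Task

Get the USB stick ready for fingerprint fuming: balance it flat and centred on top of the white dome of the fuming chamber's base and let go of it, so that vapour can reach it from all sides. Then put the clear cover over it, both lugs down through the two slots of the collar until it is fully seated, without knocking the stick off, and turn the cover clockwise (seen from above) half-way to its lock, about 45 degrees, never on to the lock. The cover is spring-loaded and turns back when let go: finish while still holding it by its grip bar, steady at the half-way position, and leave the things standing nearby alone.

Things in the scene. Friction and masses are not known exactly. Their poses are not given: they have to be found in the camera images.
- base: Base of the fuming chamber, fixed: a grey plate 132 x 132 mm, top 20 mm above the desk, with a round white metal collar and, in its middle, a white dome. Origin on the desk under its centre, z up. Raised ribs on the plate just outside the collar: short at the -x side (slot, open), a longer one 45 degrees clockwise from it towards a corner (half-way), short at 90 degrees (lock).
- dome_top (a point): Topmost point of the white dome (a ball of radius 30 mm), 62 mm above the desk on the base's centre axis; axes as base.
- ring (a joint): Angle (rad) of the sprung ring under the flange; its two notches (18 mm, so about 0.06 rad play each way) take the 12 mm lugs and turn with the cover. 0 = notches under the slots (at rest), grows clockwise seen from above, 0.785 = half-way, 1.571 = lock stop; past 1.25 counts as locked: failure. The spring turns it back with 0.04 N m at 0, 0.12 N m at half-way.
- cover_bar (a point): Centre of the grip bar on the clear cover's roof (loose, 0.16 kg), 82 mm above the cover's lower rim. Bar: grey, 52 mm along the cover's x, 14 mm thick along y, from 67 (roof) to 97 mm above the rim. z up along the cover's axis, x through the two lugs, parallel to the bar; both ends alike. Seated in the base, this point is 102 mm above the desk.
- cover: The same cover, standing on the desk at the start: round, 82 mm outer diameter, 3 mm wall, open below, inner height 64 mm. Two lugs at its lower rim, 12 mm wide, 6 mm high, reach out to 50 mm from the axis at +x and -x. Origin at the centre of its lower rim, axes as cover_bar. Seated, the rim is 20 mm above the desk.
- stick_mid (a point): Centre of the USB stick lying flat on the desk, 52 mm along its x, 18 mm wide along y, 8 mm high (z), loose, about 20 g. The last 12 mm at its +x end are the narrower metal plug (12 x 4 mm); its balance point is about 3 mm from this centre towards -x.
- stick: The same USB stick; origin at the centre of its underside.
- stamp: Bystander: wooden hand stamp, 34 mm across, 68 mm high, standing; origin at the centre of its underside.
- tape_roll: Bystander: roll of tape lying flat, 100 mm across, 24 mm high; origin at the centre of its underside.
- loupe: Bystander: black stand loupe, 38 mm across, 41 mm high; origin at the centre of its underside.
- slide_box: Bystander: small box 33 x 86 x 46 mm; origin at the centre of its underside.
- collar_top (a point): Centre of the collar's top, on the centre axis, 32.5 mm above the desk; axes as base. Collar: outer radius 58 mm; its inward flange has inner radius 43 mm and underside 28 mm above the desk. Two slots in the flange, at +x and -x, each about 18 mm wide and open out to radius 53 mm, let the cover's lugs drop through. The lugs then turn clockwise under the flange.

How it is judged:
By the outcome, as a careful person would: the job done as asked, in the order asked, and still so for the second after the job is handed in, while the arm keeps its last pose, push and grip.
It also fails if it takes over 64 s, if anything falls off the work surface, if the arm or the gripper's body presses on something with over 40 N, if the wrist force passes 120 N, or if a joint passes its speed limit or range.

## Robot

A 6-joint arm with a two-finger parallel gripper is mounted at the origin on a cart in front of the work surface, level with it; the furniture and walls round the work are solid. World frame = base frame: x ahead of the robot, y to its left, z up, the work surface at z = 0. Lengths are in mm, angles in rad, forces in N, time in s.
With the tool pointing down it reaches from about 400 to 925 mm from the base axis. Payload 12.5 kg.
Tool frame: the origin (TCP) lies at the very end of the fingers, on their centre line; the grasp point (between the pads) lies 19 mm behind it; z points along the fingers, y is the line along which they close (so a half turn about z gives the same grasp; the last joint's range is limited). The gripper opens to 95 mm and grips with 3 to 60 N. Pads are 20 mm wide; open, the fingers measure 119 mm over their backs; the gripper's body (75 mm by 180 mm) begins 59 mm behind the grasp point.
Start: joints at [1.201, 0.491, 1.559, -0, 1.092, -0.106], TCP at [162.952, 603.402, 214.661] pointing down, gripper open.
Joint ranges: [-3.1, 3.1], [-0.84, 2.19], [0.05, 2.79], [-1.13, 4.28], [0.06, 2.93], [-2.69, 2.69]. Speed limits (rad/s): [2.22, 2.22, 2.79, 3.14, 3.14, 3.14].

## Interface

Orientations are given as [roll, pitch, yaw] about the fixed x, y, z axes, in that order (R = Rz(yaw) Ry(pitch) Rx(roll)).
In Python, from cell import * gives the robot as it stands.
- The arm moves only by the tool step_arm, never from a script. Its argument "plan" is a list of rows, each an object of numbers: "x", "y", "z": the shift along the tool's x, y, z in units of 25 mm (1.0 is 25 mm); "rx", "ry", "rz": the turn, a rotation vector about the tool's x, y, z in units of 0.1 rad (1.0 is 0.1 rad). In form: [{"x": .., "y": .., "z": .., "rx": .., "ry": .., "rz": ..}, ...]. A call has exactly 10 rows; each row shifts and turns the commanded pose from where the row before left it, along the tool's axes as they then stand; what a row does not reach is not made up. A row lasts 1/12 s, in which the tool goes at most 41.7 mm and 7.16 degrees, less where a joint would pass 70% of its speed; a pose out of reach is approached as far as the arm can. A call with a number of a shift or a turn outside -1 to 1 is refused whole. A call with a gripper value outside its range is refused whole. "jaw" is the closure, from -1 (fully open) to 1 (shut), so that 0 is half open, set as the call begins (left out, the last holds). The fingers move at their own pace and stop on an object; the grip force is fixed at half the most. Time passes only in rows, so rows that do not move let the fingers close, or fill a call up. It gives the time, the measured TCP pose, the force, the opening and the grip force at its end, in the units of the state.
- state(): the state, without advancing time (a new reading comes with each control period).
- read_camera(name): name is "side" or "top" or "wrist"; returns a dict with "image" (384x512x3 uint8, red, green, blue), "depth" (384x512 float32, mm along the optical axis (not along the pixel's ray), 0 where there is no reading), "vfov" (degrees; the focal length in pixels is half the picture's height over the tangent of half this angle, whatever the lens; pixels are square), "cx", "cy" (the principal point, pixels), "k1" (the pictures are not rectified: a ray, as slopes to the right and down, at radius r is drawn at 1 + k1 r^2 times it, then the intrinsics apply), "R" (3x3) and "t" (3): a world point X has camera coordinates R X + t. Camera axes: x right, y down, z forward; pixel columns grow to the right and rows downward; lengths in mm; the calibration is good to about 2 mm. A picture is of the moment at which its call begins.
- job_done(): hands the job in; it is judged then, once.
The state is a dict: "t": time; "joints": joint angles; "qvel": joint speeds; "tau": joint torques, N m; "eef_pos": TCP position; "tcp_rot": TCP orientation; "ft_force": force on the tool from outside, world axes, zero at the start; "moment": the same for the moment, N m; "opening": opening from 0.0 (shut) to 1.0 (fully open); "grip_force": force on a finger pad.
Only numpy, scipy, OpenCV 4.12 (cv2) and the standard library are available. Lean on these libraries where they do the work, as an engineer would, in place of code of your own. Each camera call takes 0.05 s, during which the arm holds its last target. There are 200 camera calls.

## Working session

There is one attempt and no reset: what is moved stays moved. The work goes in short steps, Python scripts to look and compute and a tool call to move; the robot and the scene stay as the last step left them, time stands still between calls to the robot, and variables do not carry over. Pictures are saved under pics/ and viewed, at most 10 in all, crops included, and the job is handed in when it is done.

Besides the shell and the picture viewer there is one more tool, called after "Emit:" as name(argument=value, ...), one argument or row to a line, values as JSON. step_arm: Moves the arm, as the interface text tells. Shifts and turns lie within -1 to 1; 1 stands for 25 mm of shift or 0.1 rad of turn. Its arguments: {"type":"object","properties":{"plan":{"type":"array","items":{"type":"object","properties":{"x":{"type":"number"},"y":{"type":"number"},"z":{"type":"number"},"rx":{"type":"number"},"ry":{"type":"number"},"rz":{"type":"number"}}}},"jaw":{"type":"number"}},"required":["plan"]}

```bash
mkdir -p pics; cat > h.py <<'E'
import numpy as np, cv2
from cell import *
from scipy.spatial.transform import Rotation as Ro
def cam(n,fn=None):
    c=read_camera(n)
    if fn: cv2.imwrite('pics/'+fn,cv2.cvtColor(c['image'],cv2.COLOR_RGB2BGR))
    return c
def cloud(c):
    "world xyz per pixel (HxWx3), nan if no depth"
    d=c['depth']; H,W=d.shape; f=H/2/np.tan(np.radians(c['vfov'])/2)
    v,u=np.mgrid[:H,:W]; a=(u-c['cx'])/f; b=(v-c['cy'])/f; x,y=a.copy(),b.copy()
    for _ in range(15):
        k=1+c['k1']*(x*x+y*y); x,y=a/k,b/k
    P=np.stack([x*d,y*d,d],-1); P=(P-np.array(c['t']))@np.array(c['R'])
    P[d<=0]=np.nan; return P
def proj(c,X):
    H=384; f=H/2/np.tan(np.radians(c['vfov'])/2)
    p=np.array(c['R'])@np.array(X)+c['t']; s=p[:2]/p[2]
    return s*(1+c['k1']*(s@s))*f+[c['cx'],c['cy']]
E
python3 - <<'E'
from h import *
s=state();print(s)
for n in('top','side'):
    c=cam(n,n+'0.png');print(n,c['vfov'],c['k1'],np.round(-np.array(c['R']).T@c['t']))
    np.savez('pics/'+n+'0.npz',P=cloud(c),I=c['image'])
E
```

```text
{'t': 0.0, 'joints': array([ 1.20143128e+00,  4.91526789e-01,  1.55945080e+00, -2.37180839e-05,
        1.09169825e+00, -1.05598238e-01]), 'qvel': array([ 3.95720192e-04,  1.00881228e-03, -1.33441216e-03,  1.89631659e-03,
        3.86993911e-04, -7.74066872e-05]), 'tau': array([ 3.08486648e-03, -6.12647009e+01, -2.58176583e+01,  6.93307095e-02,
        4.82299842e-02, -1.47752353e-04]), 'eef_pos': array([162.84278757, 603.15878956, 214.08164457]), 'tcp_rot': array([-3.14051329e+00, -9.32506733e-05,  2.87783674e+00]), 'ft_force': array([-0.04873126,  0.52022937,  0.36148969]), 'moment': array([-0.03444945, -0.03662223, -0.03297957]), 'grip_force': 0.0, 'opening': 1.0008135494858772}
top 44.70866810843832 0.018733899164773953 [ 448. -443. 1053.]
side 43.05340511386282 -0.13742425200436822 [  313. -1033.   947.]
```

View pics/top0.png

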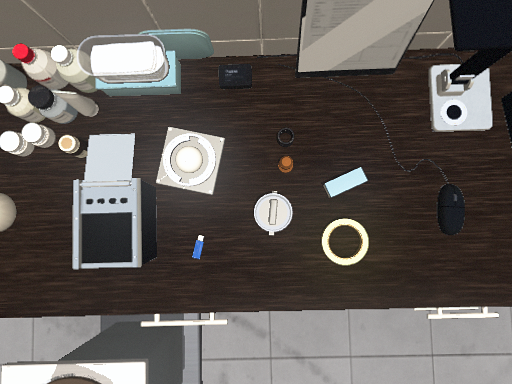

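View pics/side0.png

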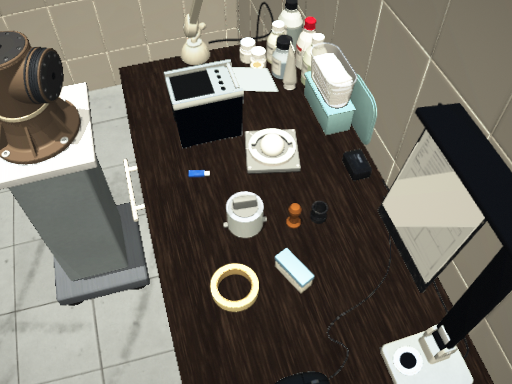

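The top view shows the base at (190,160), the stick (198,247) with its plug up at (201,237), and the cover at (273,213) with lugs above and below it. The stamp is at (286,163), the loupe at (285,136), the box at (345,181), the tape at (345,241), and an oven-like block at (110,220).

```bash
cat > m.py <<'E'
from h import *
for n,pts in(('top',dict(dome=(190,160),stick=(198,248),plug=(201,238),cover=(273,213),stamp=(286,163),oven=(108,235),oven_r=(140,185),table=(230,270))),('side',dict(dome=(271,146),stick=(197,173),cover=(244,204),oven=(190,85)))):
    P=np.load(f'pics/{n}0.npz')['P']
    for k,(u,v) in pts.items(): print(n,k,np.round(np.nanmedian(P[v-1:v+2,u-1:u+2].reshape(-1,3),0),1))
d=np.load('pics/top0.npz');P=d['P'];I=cv2.cvtColor(d['I'],cv2.COLOR_RGB2HSV)
def reg(u0,u1,v0,v1,f,name):
    p=P[v0:v1,u0:u1].reshape(-1,3);h=I[v0:v1,u0:u1].reshape(-1,3).astype(int);m=f(p,h)&np.isfinite(p[:,0]);q=p[m].astype(np.float32)
    r=cv2.minAreaRect(q[:,:2]);print(name,len(q),np.round(r[0],1),np.round(r[1],1),round(r[2],1),'z',np.round(np.percentile(q[:,2],[5,50,95]),1),'mean',q.mean(0).round(1))
reg(150,230,120,200,lambda p,h:(p[:,2]>12)&(p[:,2]<80),'base')
reg(150,230,120,200,lambda p,h:(p[:,2]>27)&(p[:,2]<37),'collar')
reg(150,230,120,200,lambda p,h:(p[:,2]>45),'dome')
reg(188,212,230,265,lambda p,h:(h[:,0]>95)&(h[:,0]<130)&(h[:,1]>150)&(h[:,2]>90),'stickblue')
reg(188,212,230,265,lambda p,h:(p[:,2]>1.5),'stickz')
reg(245,300,185,240,lambda p,h:(p[:,2]>85),'bar')
reg(245,300,185,240,lambda p,h:(p[:,2]>58)&(p[:,2]<75),'roof')
reg(245,300,185,240,lambda p,h:(p[:,2]>3)&(p[:,2]<12),'lugs')
reg(70,160,130,272,lambda p,h:(p[:,2]>15),'oven')
E
python3 m.py
```

```text
top dome [ 584.1 -275.8   62.1]
top stick [ 393.5 -282.     8.9]
top plug [ 415.5 -289.1    8.2]
top cover [ 465.1 -450.2   97.9]
top stamp [ 570.7 -481.1   68.6]
top oven [ 430.5 -128.7  151.4]
top oven_r [ 525.3 -192.1  155. ]
top table [ 342.6 -351.5    2.4]
side dome [ 581.1 -286.8   51.3]
side stick [ 392.6 -282.5    6.7]
side cover [ 464.6 -456.    84.4]
side oven [ 423.5 -121.7  148.9]Traceback (most recent call last):
  File "m.py", line 9, in <module>
    reg(150,230,120,200,lambda p,h:(p[:,2]>12)&(p[:,2]<80),'base')
    ~~~^^^^^^^^^^^^^^^^^^^^^^^^^^^^^^^^^^^^^^^^^^^^^^^^^^^^^^^^^^^
  File "m.py", line 8, in reg
    r=cv2.minAreaRect(q[:,:2]);print(name,len(q),np.round(r[0],1),np.round(r[1],1),round(r[2],1),'z',np.round(np.percentile(q[:,2],[5,50,95]),1),'mean',q.mean(0).round(1))
cv2.error: OpenCV(4.12.0) /io/opencv/modules/imgproc/src/convhull.cpp:143: error: (-215:Assertion failed) total >= 0 && (depth == CV_32F || depth == CV_32S) in function 'convexHull'
```

```bash
sed -i 's/minAreaRect(q\[:,:2\])/minAreaRect(np.ascontiguousarray(q[:,:2]))/' m.py; python3 m.py | tail -9
```

```text
base 3514 [ 572.5 -263.8] [133.3 170.1] 76.7 z [17.9 23.5 58.3] mean [ 586.6 -268.8   29.6]
collar 951 [ 584.8 -246.8] [118.2 160.2] 17.6 z [29.7 32.9 35.7] mean [ 588.9 -267.6   32.9]
dome 501 [ 564.8 -232.4] [ 53.  141.8] 34.5 z [46.5 56.2 62.9] mean [ 584.5 -265.2   55.5]
stickblue 114 [ 391.1 -280.4] [17.5 38.5] 77.6 z [ 5.9  8.7 11.7] mean [ 390.6 -280.5    8.6]
stickz 451 [ 395.5 -284.2] [52.4 75.8] 88.6 z [ 1.7  3.9 10.9] mean [ 395.3 -284.3    5.1]
bar 171 [ 468.2 -449.8] [13.8 51.7] 83.4 z [ 94.4  97.3 100.6] mean [ 467.6 -449.7   97.4]
roof 998 [ 468.  -450.4] [80.2 80.1] 88.3 z [65.7 68.9 72.2] mean [ 467.7 -449.9   68.9]
lugs 289 [ 469.5 -448.8] [121.5 121.1] 88.5 z [3.1 3.9 7.2] mean [ 470.7 -448.2    4.3]
oven 9612 [ 506.7 -105.9] [187.5 273.9] 89.9 z [ 53.8 150.2 161.3] mean [ 488.5 -132.2  137.5]
```

```bash
python3 - <<'E'
import cv2
i=cv2.imread('pics/top0.png')
cv2.imwrite('pics/crop1.png',cv2.resize(i[115:270,150:310],None,fx=4,fy=4,interpolation=cv2.INTER_CUBIC)[:600])
E
```

```text
(no output)
```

View pics/crop1.png

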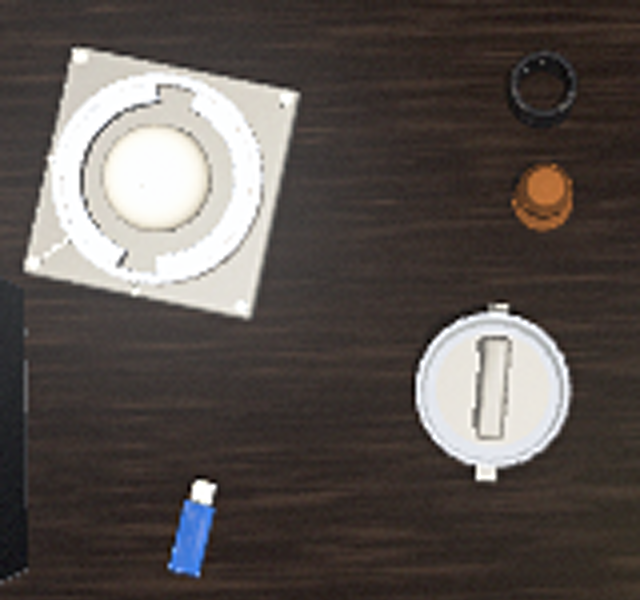

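```bash
python3 - <<'E'
from h import *
d=np.load('pics/side0.npz');P=d['P'].reshape(-1,3);P=P[np.isfinite(P[:,0])]
d=np.load('pics/top0.npz');Q=d['P'].reshape(-1,3);Q=Q[np.isfinite(Q[:,0])]
# max height map on 60mm grid, x 200..760, y 600..-400
A=np.vstack([P,Q]); A=A[A[:,2]>25]
print('x   ',list(range(180,780,60)))
for y in range(540,-420,-60):
    r=[]
    for x in range(180,780,60):
        m=(A[:,0]>=x)&(A[:,0]<x+60)&(A[:,1]>=y)&(A[:,1]<y+60); r.append(int(A[m,2].max()) if m.sum()>2 else 0)
    print(y,r)
o=Q[(Q[:,2]>130)&(Q[:,0]>300)&(Q[:,0]<640)&(Q[:,1]>-230)&(Q[:,1]<0)]
print('oven',np.percentile(o,[1,99],0).round())
E
python3 -c "
import sys;sys.path.insert(0,'.')
from h import *
c=cam('wrist','w0.png');print(np.round(-np.array(c['R']).T@c['t']),np.round(c['R'],2),c['vfov'])"
```

```text
x    [180, 240, 300, 360, 420, 480, 540, 600, 660, 720]
540 [0, 0, 0, 0, 0, 0, 0, 0, 0, 0]
480 [0, 0, 0, 0, 0, 0, 0, 0, 0, 0]
420 [0, 0, 0, 0, 0, 0, 0, 0, 0, 0]
360 [0, 0, 0, 0, 0, 0, 0, 0, 0, 0]
300 [0, 0, 0, 0, 0, 0, 0, 0, 0, 0]
240 [0, 0, 0, 0, 0, 0, 0, 0, 0, 0]
180 [0, 0, 0, 0, 129, 174, 0, 0, 0, 0]
120 [0, 0, 0, 0, 126, 216, 0, 69, 0, 161]
60 [0, 0, 0, 0, 0, 0, 0, 70, 133, 133]
0 [0, 0, 0, 0, 0, 0, 0, 69, 129, 127]
-60 [0, 0, 0, 0, 0, 0, 0, 91, 146, 163]
-120 [0, 0, 0, 164, 165, 164, 158, 131, 147, 171]
-180 [0, 0, 0, 163, 163, 163, 150, 133, 0, 169]
-240 [0, 0, 0, 164, 164, 164, 38, 37, 0, 168]
-300 [0, 0, 0, 0, 0, 37, 65, 62, 0, 169]
-360 [0, 0, 0, 0, 0, 26, 38, 37, 0, 33]
oven [[ 372. -193.  131.]
 [ 597.  -65.  163.]]
[ 92. 622. 383.] [[ 0.26  0.97 -0.  ]
 [ 0.93 -0.25  0.26]
 [ 0.25 -0.07 -0.97]] 60.15438509348736
```

View pics/w0.png

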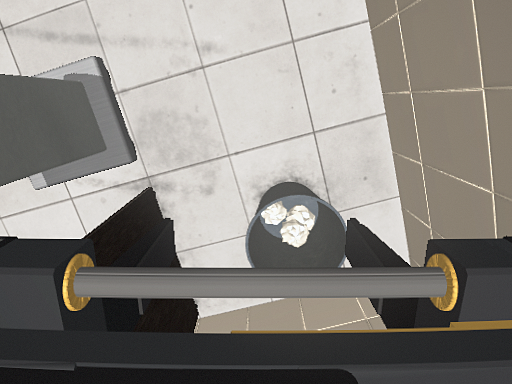

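The wrist view shows floor, a bin and walls, so the arm starts to the left of the desk. I need to check the lamp between it and the work.

```bash
python3 - <<'E'
from h import *
P=np.load('pics/side0.npz')['P']
for u,v in [(195,2),(198,10),(196,25),(195,45),(180,45),(100,10),(20,100),(120,60),(125,70),(260,10),(80,30)]: print((u,v),P[v,u].round())
c=cam('side');R=np.array(c['R']);
f=192/np.tan(np.radians(c['vfov']/2))
# top-of-image elevation: point at y=150 on the top row
for u in(150,195,240):
    print(P[0,u].round())
E
```

```text
(195, 2) [497. 142. 207.]
(198, 10) [506. 158. 169.]
(196, 25) [499. 174. 110.]
(195, 45) [487. 159.  52.]
(180, 45) [ 537. 1025. -581.]
(100, 10) [ 193. 1023. -301.]
(20, 100) [ 18. -74. 172.]
(120, 60) [ 226. 1025. -601.]
(125, 70) [269. 175.  -2.]
(260, 10) [ 825.  594. -162.]
(80, 30) [  80. 1028. -387.]
[ 426. 1020. -295.]
[498. 144. 211.]
[ 835.  940. -325.]
```

Emit:
step_arm(
  plan=[
    {"x":-0.66,"y":-0.76,"z":-0.4},
    {"x":-0.66,"y":-0.76,"z":-0.4},
    {"x":-0.66,"y":-0.76,"z":-0.4},
    {"x":-0.66,"y":-0.76,"z":-0.4},
    {"x":-0.66,"y":-0.76,"z":-0.4},
    {"x":-0.66,"y":-0.76,"z":-0.4},
    {"x":-0.66,"y":-0.76,"z":-0.4},
    {"x":-0.66,"y":-0.76,"z":-0.4},
    {"x":-0.66,"y":-0.76,"z":-0.4},
    {"x":-0.66,"y":-0.76,"z":-0.4},
  ],
  jaw=-1,
)

```text
schema error: expected keys x, y, z, rx, ry, rz
```

Emit:
step_arm(
  plan=[
    {"x":-0.66,"y":-0.76,"z":-0.4,"rx":0,"ry":0,"rz":0},
    {"x":-0.66,"y":-0.76,"z":-0.4,"rx":0,"ry":0,"rz":0},
    {"x":-0.66,"y":-0.76,"z":-0.4,"rx":0,"ry":0,"rz":0},
    {"x":-0.66,"y":-0.76,"z":-0.4,"rx":0,"ry":0,"rz":0},
    {"x":-0.66,"y":-0.76,"z":-0.4,"rx":0,"ry":0,"rz":0},
    {"x":-0.66,"y":-0.76,"z":-0.4,"rx":0,"ry":0,"rz":0},
    {"x":-0.66,"y":-0.76,"z":-0.4,"rx":0,"ry":0,"rz":0},
    {"x":-0.66,"y":-0.76,"z":-0.4,"rx":0,"ry":0,"rz":0},
    {"x":-0.66,"y":-0.76,"z":-0.4,"rx":0,"ry":0,"rz":0},
    {"x":-0.66,"y":-0.76,"z":-0.4,"rx":0,"ry":0,"rz":0},
  ],
  jaw=-1,
)

```text
t: 1.03
eef_pos: [272.9, 375.7, 315.1]
tcp_rot: [3.142, -0.0, 2.878]
ft_force: [-0.3, 0.2, -0.3]
opening: 0.998
grip_force: 0.0
```

```bash
python3 - <<'E'
from h import *
s=state();print(s['eef_pos'],s['tcp_rot'],s['joints'])
c=cam('wrist','w1.png');P=cloud(c);q=P.reshape(-1,3);q=q[np.isfinite(q[:,0])&(q[:,2]>30)]
t=s['eef_pos'];q=q[np.linalg.norm((q-t)[:,:2],axis=1)>140]
for z in range(30,500,40):
    m=(q[:,2]>=z)&(q[:,2]<z+40)
    if m.sum()>5: print(z,m.sum(),np.percentile(q[m],[2,98],0).round().tolist())
E
```

```text
[272.91463604 375.74480081 315.07746947] [ 3.14155501e+00 -4.36925745e-06  2.87799207e+00] [ 8.00219581e-01  1.57978806e-01  1.78402035e+00  2.37139833e-05
  1.19956271e+00 -5.06984768e-01]
30 974 [[2.0, 104.0, 31.0], [493.0, 210.0, 56.0]]
70 544 [[464.0, 176.0, 73.0], [479.0, 232.0, 101.0]]
```

Emit:
step_arm(
  plan=[
    {"x":-0.8,"y":-0.91,"z":0,"rx":0,"ry":0,"rz":0},
    {"x":-0.8,"y":-0.91,"z":0,"rx":0,"ry":0,"rz":0},
    {"x":-0.8,"y":-0.91,"z":0,"rx":0,"ry":0,"rz":0},
    {"x":-0.8,"y":-0.91,"z":0,"rx":0,"ry":0,"rz":0},
    {"x":-0.8,"y":-0.91,"z":0,"rx":0,"ry":0,"rz":0},
    {"x":-0.68,"y":-1,"z":0,"rx":0,"ry":0,"rz":0},
    {"x":-0.68,"y":-1,"z":0,"rx":0,"ry":0,"rz":0},
    {"x":-0.68,"y":-1,"z":0,"rx":0,"ry":0,"rz":0},
    {"x":-0.68,"y":-1,"z":0,"rx":0,"ry":0,"rz":0},
    {"x":-0.68,"y":-1,"z":0,"rx":0,"ry":0,"rz":0},
  ],
)

```text
t: 1.92
eef_pos: [389.1, 96.8, 314.7]
tcp_rot: [3.141, 0.0, 2.878]
ft_force: [0.9, 0.3, 0.2]
opening: 1.0
grip_force: 0.0
```

Emit:
step_arm(
  plan=[
    {"x":-0.68,"y":-1,"z":0,"rx":0,"ry":0,"rz":0},
    {"x":-0.68,"y":-1,"z":0,"rx":0,"ry":0,"rz":0},
    {"x":-0.22,"y":-0.97,"z":0,"rx":0,"ry":0,"rz":0},
    {"x":-0.22,"y":-0.97,"z":0,"rx":0,"ry":0,"rz":0},
    {"x":-0.22,"y":-0.97,"z":0,"rx":0,"ry":0,"rz":0},
    {"x":-0.22,"y":-0.97,"z":0,"rx":0,"ry":0,"rz":0},
    {"x":-0.22,"y":-0.97,"z":0,"rx":0,"ry":0,"rz":0},
    {"x":-0.22,"y":-0.97,"z":0,"rx":0,"ry":0,"rz":0},
    {"x":-0.22,"y":-0.97,"z":0,"rx":0,"ry":0,"rz":0},
    {"x":-0.22,"y":-0.97,"z":0,"rx":0,"ry":0,"rz":0},
  ],
)

```text
t: 2.75
eef_pos: [400.4, -158.9, 314.6]
tcp_rot: [3.142, 0.0, 2.878]
ft_force: [1.1, 0.5, 0.4]
opening: 1.003
grip_force: 0.0
```

Emit:
step_arm(
  plan=[
    {"x":-0.22,"y":-0.97,"z":0,"rx":0,"ry":0,"rz":0},
    {"x":-0.22,"y":-0.97,"z":0,"rx":0,"ry":0,"rz":0},
    {"x":-0.22,"y":-0.97,"z":0,"rx":0,"ry":0,"rz":0},
    {"x":-0.22,"y":-0.97,"z":0,"rx":0,"ry":0,"rz":0},
    {"x":-0.22,"y":-0.97,"z":0,"rx":0,"ry":0,"rz":0},
    {"x":0,"y":0,"z":0,"rx":0,"ry":0,"rz":1},
    {"x":0,"y":0,"z":0,"rx":0,"ry":0,"rz":1},
    {"x":0,"y":0,"z":0,"rx":0,"ry":0,"rz":1},
    {"x":0,"y":0,"z":0,"rx":0,"ry":0,"rz":1},
    {"x":0,"y":0,"z":0,"rx":0,"ry":0,"rz":1},
  ],
)

```text
t: 3.58
eef_pos: [395.6, -281.9, 314.5]
tcp_rot: [3.142, -0.0, 2.373]
ft_force: [0.0, 0.2, 0.3]
opening: 0.999
grip_force: 0.0
```

Emit:
step_arm(
  plan=[
    {"x":0,"y":0,"z":0.6,"rx":0,"ry":0,"rz":1},
    {"x":0,"y":0,"z":0.6,"rx":0,"ry":0,"rz":1},
    {"x":0,"y":0,"z":0.6,"rx":0,"ry":0,"rz":1},
    {"x":0,"y":0,"z":0.6,"rx":0,"ry":0,"rz":1},
    {"x":0,"y":0,"z":0.6,"rx":0,"ry":0,"rz":1},
    {"x":0,"y":0,"z":0.6,"rx":0,"ry":0,"rz":1},
    {"x":0,"y":0,"z":0.6,"rx":0,"ry":0,"rz":1},
    {"x":0,"y":0,"z":0.6,"rx":0,"ry":0,"rz":1},
    {"x":0,"y":0,"z":0.6,"rx":0,"ry":0,"rz":1},
    {"x":0,"y":0,"z":0.6,"rx":0,"ry":0,"rz":1.2},
  ],
)

```text
out of range: row 10 has 1.2, outside -1 to 1
```

Emit:
step_arm(
  plan=[
    {"x":0,"y":0,"z":0.6,"rx":0,"ry":0,"rz":1},
    {"x":0,"y":0,"z":0.6,"rx":0,"ry":0,"rz":1},
    {"x":0,"y":0,"z":0.6,"rx":0,"ry":0,"rz":1},
    {"x":0,"y":0,"z":0.6,"rx":0,"ry":0,"rz":1},
    {"x":0,"y":0,"z":0.6,"rx":0,"ry":0,"rz":1},
    {"x":0,"y":0,"z":0.6,"rx":0,"ry":0,"rz":1},
    {"x":0,"y":0,"z":0.6,"rx":0,"ry":0,"rz":1},
    {"x":0,"y":0,"z":0.6,"rx":0,"ry":0,"rz":1},
    {"x":0,"y":0,"z":0.6,"rx":0,"ry":0,"rz":1},
    {"x":0,"y":0,"z":0.6,"rx":0,"ry":0,"rz":1},
  ],
)

```text
t: 4.42
eef_pos: [395.6, -281.8, 163.9]
tcp_rot: [3.142, -0.0, 1.373]
ft_force: [0.5, 0.7, -0.5]
opening: 1.003
grip_force: 0.0
```

```bash
cat > stick.py <<'E'
from h import *
def rect(c,P,hsvf,zlo,zhi,near,rad):
    h=cv2.cvtColor(c['image'],cv2.COLOR_RGB2HSV).astype(int)
    m=hsvf(h)&(P[...,2]>zlo)&(P[...,2]<zhi)&(np.linalg.norm(P[...,:2]-near,axis=-1)<rad)
    q=P[m]; r=cv2.minAreaRect(np.ascontiguousarray(q[:,:2],dtype=np.float32))
    return len(q),np.round(r[0],1),np.round(r[1],1),round(r[2],1),np.percentile(q[:,2],[5,50,95]).round(1),q.mean(0).round(1)
blue=lambda h:(h[...,0]>95)&(h[...,0]<130)&(h[...,1]>150)&(h[...,2]>80)
E
python3 - <<'E'
from stick import *
s=state();print(s['eef_pos'],s['tcp_rot'][2])
c=cam('wrist','w2.png');P=cloud(c)
try: print(rect(c,P,blue,-5,20,[397,-282],60))
except Exception as e: print(e)
for x in [(391.1,-280.4,8)]: print(proj(c,x))
E
```

```text
[ 395.6463301  -281.82597535  163.87120984] 1.3728476482294347
(525, array([ 392.2, -281.7]), array([17.5, 39.4]), 74.9, array([5.6, 7.1, 8.4]), array([ 391.6, -281. ,    7.1]))
[254.8084246  174.15905454]
```

View pics/w2.png

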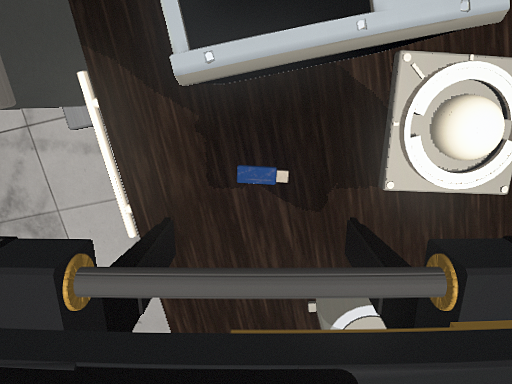

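The picture shows the stick at (262,175), plug to the right, with the oven's edge above at row 70. It measures 40 x 17.5 mm and 8 mm high, as it should. I'll grip it end to end, which keeps the wide gripper body clear of the oven.

Emit:
step_arm(
  plan=[
    {"x":-0.02,"y":0.1,"z":0.8,"rx":0,"ry":0,"rz":0.4},
    {"x":0,"y":0,"z":0.8,"rx":0,"ry":0,"rz":0},
    {"x":0,"y":0,"z":0.8,"rx":0,"ry":0,"rz":0},
    {"x":0,"y":0,"z":0.8,"rx":0,"ry":0,"rz":0},
    {"x":0,"y":0,"z":0.8,"rx":0,"ry":0,"rz":0},
    {"x":0,"y":0,"z":0.8,"rx":0,"ry":0,"rz":0},
    {"x":0,"y":0,"z":0.8,"rx":0,"ry":0,"rz":0},
    {"x":0,"y":0,"z":0.4,"rx":0,"ry":0,"rz":0},
    {"x":0,"y":0,"z":0.25,"rx":0,"ry":0,"rz":0},
    {"x":0,"y":0,"z":0.15,"rx":0,"ry":0,"rz":0},
  ],
)

```text
t: 5.3
eef_pos: [398.2, -282.9, 4.3]
tcp_rot: [-3.141, -0.0, 1.339]
ft_force: [-0.0, 0.2, 0.4]
opening: 1.0
grip_force: 0.0
```

Emit:
step_arm(
  plan=[
    {"x":0,"y":0,"z":0,"rx":0,"ry":0,"rz":0},
    {"x":0,"y":0,"z":0,"rx":0,"ry":0,"rz":0},
    {"x":0,"y":0,"z":0,"rx":0,"ry":0,"rz":0},
    {"x":0,"y":0,"z":0,"rx":0,"ry":0,"rz":0},
    {"x":0,"y":0,"z":0,"rx":0,"ry":0,"rz":0},
    {"x":0,"y":0,"z":0,"rx":0,"ry":0,"rz":0},
    {"x":0,"y":0,"z":0,"rx":0,"ry":0,"rz":0},
    {"x":0,"y":0,"z":0,"rx":0,"ry":0,"rz":0},
    {"x":0,"y":0,"z":0,"rx":0,"ry":0,"rz":0},
    {"x":0,"y":0,"z":0,"rx":0,"ry":0,"rz":0},
  ],
  jaw=1,
)

```text
t: 6.13
eef_pos: [397.9, -282.8, 4.7]
tcp_rot: [-3.141, -0.0, 1.338]
ft_force: [-3.0, 0.2, 4.7]
opening: 0.528
grip_force: 30.0
```

Emit:
step_arm(
  plan=[
    {"x":0,"y":0,"z":0,"rx":0,"ry":0,"rz":0},
    {"x":0,"y":0,"z":0,"rx":0,"ry":0,"rz":0},
    {"x":0,"y":0,"z":0,"rx":0,"ry":0,"rz":0},
    {"x":0,"y":0,"z":0,"rx":0,"ry":0,"rz":0},
    {"x":0,"y":0,"z":0.05,"rx":0,"ry":0,"rz":0},
    {"x":0,"y":0,"z":0.05,"rx":0,"ry":0,"rz":0},
    {"x":0,"y":0,"z":0.02,"rx":0,"ry":0,"rz":0},
    {"x":0,"y":0,"z":0,"rx":0,"ry":0,"rz":0},
    {"x":0,"y":0,"z":0,"rx":0,"ry":0,"rz":0},
    {"x":0,"y":0,"z":0,"rx":0,"ry":0,"rz":0},
  ],
  jaw=-0.3,
)

```text
t: 6.97
eef_pos: [398.0, -282.8, 1.6]
tcp_rot: [-3.142, -0.0, 1.338]
ft_force: [-0.5, -0.1, -0.7]
opening: 0.651
grip_force: 0.0
```

Emit:
step_arm(
  plan=[
    {"x":0,"y":0,"z":0,"rx":0,"ry":0,"rz":0},
    {"x":0,"y":0,"z":0,"rx":0,"ry":0,"rz":0},
    {"x":0,"y":0,"z":0,"rx":0,"ry":0,"rz":0},
    {"x":0,"y":0,"z":0,"rx":0,"ry":0,"rz":0},
    {"x":0,"y":0,"z":0,"rx":0,"ry":0,"rz":0},
    {"x":0,"y":0,"z":0,"rx":0,"ry":0,"rz":0},
    {"x":0,"y":0,"z":-0.2,"rx":0,"ry":0,"rz":0},
    {"x":0,"y":0,"z":-0.4,"rx":0,"ry":0,"rz":0},
    {"x":0,"y":0,"z":-0.6,"rx":0,"ry":0,"rz":0},
    {"x":0,"y":0,"z":-0.8,"rx":0,"ry":0,"rz":0},
  ],
  jaw=1,
)

```text
t: 7.8
eef_pos: [397.7, -282.6, 52.2]
tcp_rot: [-3.14, -0.001, 1.338]
ft_force: [-0.4, 0.1, 0.3]
opening: 0.538
grip_force: 30.0
```

Emit:
step_arm(
  plan=[
    {"x":0,"y":0,"z":-1,"rx":0,"ry":0,"rz":0},
    {"x":0,"y":0,"z":-1,"rx":0,"ry":0,"rz":0},
    {"x":0,"y":0,"z":-1,"rx":0,"ry":0,"rz":0},
    {"x":0,"y":0,"z":-0.8,"rx":0,"ry":0,"rz":0},
    {"x":0,"y":0,"z":-0.4,"rx":0,"ry":0,"rz":0},
    {"x":0,"y":0,"z":0,"rx":0,"ry":0,"rz":0},
    {"x":0,"y":0,"z":0,"rx":0,"ry":0,"rz":0},
    {"x":0,"y":0,"z":0,"rx":0,"ry":0,"rz":0},
    {"x":0,"y":0,"z":0,"rx":0,"ry":0,"rz":0},
    {"x":0,"y":0,"z":0,"rx":0,"ry":0,"rz":0},
  ],
)

```text
t: 8.63
eef_pos: [397.8, -282.7, 155.8]
tcp_rot: [-3.14, -0.001, 1.338]
ft_force: [0.4, 0.5, -0.7]
opening: 0.539
grip_force: 30.0
```

```bash
python3 - <<'E'
from stick import *
s=state();t=s['eef_pos'];print(t,s['tcp_rot'],s['opening'],s['grip_force'],s['joints'])
for n in('side','top','wrist'):
    c=cam(n,n+'3.png');P=cloud(c)
    try: print(n,rect(c,P,blue,t[2]-25,t[2]+25,t[:2],60))
    except Exception as e: print(n,'x')
    p=proj(c,t).astype(int);print(p)
    if n=='side': side=c;ps=p
# base from top camera was near; use wrist for dome/collar
h=cv2.cvtColor(side['image'],cv2.COLOR_RGB2BGR);a=h[max(0,ps[1]-40):ps[1]+40,max(0,ps[0]-50):ps[0]+50]
cv2.imwrite('pics/s3c.png',cv2.resize(a,None,fx=5,fy=5,interpolation=cv2.INTER_CUBIC))
E
```

```text
[ 397.76349999 -282.65993345  155.8308895 ] [-3.14022883e+00 -8.83260113e-04  1.33775354e+00] 0.5390754317093737 29.99985158443451 [-7.53333595e-01  3.76928425e-01  1.95469864e+00  1.21843338e-04
  8.11588045e-01 -5.20375352e-01]
side (122, array([ 390.1, -280.4]), array([19.4, 38.5]), 80.8, array([156.8, 160.7, 163.4]), array([ 390.3, -281.8,  160.4]))
[193 131]
top x
[186 250]
wrist (1707, array([ 392.3, -281.4]), array([18.2, 39.5]), 75.9, array([160.3, 161.5, 162.5]), array([ 391.6, -280.7,  161.5]))
[259 236]
```

View pics/s3c.png

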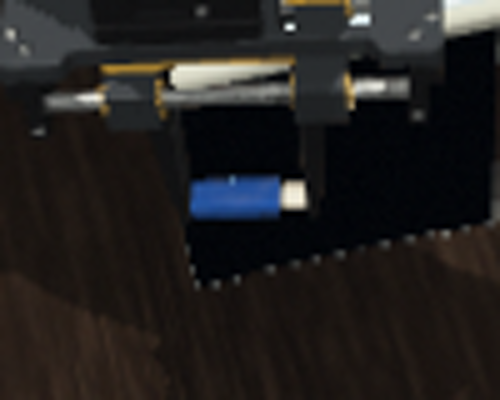

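The stick is held level and centred, with the blue body at left and the plug at right. Next I'll locate the base precisely.

```bash
cat > base.py <<'E'
from h import *
from scipy.optimize import least_squares
def base(P,I):
    h=cv2.cvtColor(I,cv2.COLOR_RGB2HSV).astype(int); c0=np.array([584,-271.])
    near=(np.linalg.norm(P[...,:2]-c0,axis=-1)<110)&(h[...,2]>110)&(h[...,1]<80)
    near&=(P[...,1]<-197)
    q=P[near&(np.linalg.norm(P[...,:2]-c0,axis=-1)<26)&(P[...,2]>40)&(P[...,2]<70)]
    s=least_squares(lambda p:np.linalg.norm(q-[p[0],p[1],p[2]],axis=1)-30,[584,-271,32],loss='soft_l1').x
    q2=P[near&(P[...,2]>12)&(P[...,2]<70)]
    r=cv2.minAreaRect(np.ascontiguousarray(q2[:,:2],dtype=np.float32))
    q3=P[near&(P[...,2]>29)&(P[...,2]<36)&(np.linalg.norm(P[...,:2]-s[:2],axis=-1)>46)&(np.linalg.norm(P[...,:2]-s[:2],axis=-1)<66)]
    b=cv2.minEnclosingCircle(np.ascontiguousarray(q3[:,:2],dtype=np.float32))
    print('dome',len(q),s.round(1),'plate',np.round(r[0],1),np.round(r[1],1),round(r[2],1),'collar',len(q3),np.round(b[0],1),round(b[1],1))
E
python3 - <<'E'
from base import *
d=np.load('pics/top0.npz');base(d['P'],d['I'])
c=cam('wrist');base(cloud(c),c['image'])
c=cam('side');base(cloud(c),c['image'])
E
```

```text
dome 433 [ 590.6 -268.3   32.7] plate [ 590.3 -268.5] [131.2 131.5] 76.7 collar 713 [ 590.3 -267.9] 58.6
dome 3084 [ 591.3 -270.3   31. ] plate [ 589.  -269.7] [132.  126.5] 77.6 collar 3724 [ 591.  -270.7] 59.2
dome 280 [ 590.2 -267.    31.2] plate [ 590.2 -268.2] [135.  131.4] 76.6 collar 442 [ 589.2 -267.8] 60.7
```

Emit:
step_arm(
  plan=[
    {"x":0.12,"y":0.4,"z":0,"rx":0,"ry":0,"rz":0},
    {"x":0.26,"y":0.85,"z":0,"rx":0,"ry":0,"rz":0},
    {"x":0.3,"y":1,"z":0,"rx":0,"ry":0,"rz":0},
    {"x":0.3,"y":1,"z":0,"rx":0,"ry":0,"rz":0},
    {"x":0.3,"y":1,"z":0,"rx":0,"ry":0,"rz":0},
    {"x":0.3,"y":1,"z":0,"rx":0,"ry":0,"rz":0},
    {"x":0.3,"y":1,"z":0,"rx":0,"ry":0,"rz":0},
    {"x":0.26,"y":0.8,"z":0,"rx":0,"ry":0,"rz":0},
    {"x":0.15,"y":0.45,"z":0,"rx":0,"ry":0,"rz":0},
    {"x":0,"y":0,"z":0,"rx":0,"ry":0,"rz":0},
  ],
)

```text
t: 9.72
eef_pos: [596.1, -269.7, 155.9]
tcp_rot: [3.141, -0.0, 1.339]
ft_force: [0.5, -0.5, 0.3]
opening: 0.539
grip_force: 30.0
```

```bash
python3 - <<'E'
from base import *
s=state();print(s['eef_pos'],s['tcp_rot'])
c=cam('wrist','w4.png');base(cloud(c),c['image'])
from stick import *
P=cloud(c);t=s['eef_pos'];print(rect(c,P,blue,t[2]-25,t[2]+25,t[:2],60))
E
```

```text
[ 596.14038267 -269.66259813  155.94250316] [ 3.14108395e+00 -1.93730739e-04  1.33924710e+00]
dome 2343 [ 591.  -270.2   31. ] plate [ 592.3 -265.1] [120.8 131.5] 76.7 collar 3317 [ 590.9 -270.2] 58.3
(56, array([ 575.5, -272. ]), array([ 5.6, 12.6]), 48.0, array([160.5, 161.4, 162.5]), array([ 574.7, -271. ,  161.4]))
```

View pics/w4.png

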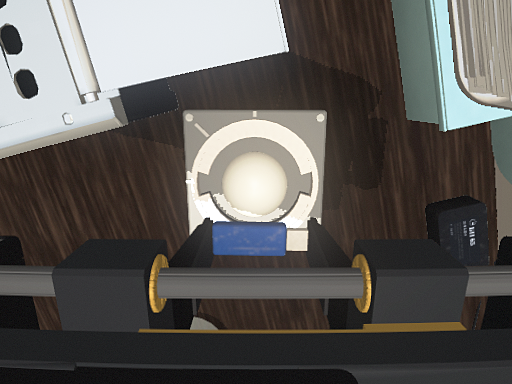

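Emit:
step_arm(
  plan=[
    {"x":-0.07,"y":-0.07,"z":0.2,"rx":0,"ry":0,"rz":0},
    {"x":0,"y":0,"z":0.4,"rx":0,"ry":0,"rz":0},
    {"x":0,"y":0,"z":0.6,"rx":0,"ry":0,"rz":0},
    {"x":0,"y":0,"z":0.6,"rx":0,"ry":0,"rz":0},
    {"x":0,"y":0,"z":0.6,"rx":0,"ry":0,"rz":0},
    {"x":0,"y":0,"z":0.5,"rx":0,"ry":0,"rz":0},
    {"x":0,"y":0,"z":0.3,"rx":0,"ry":0,"rz":0},
    {"x":0,"y":0,"z":0.2,"rx":0,"ry":0,"rz":0},
    {"x":0,"y":0,"z":0.15,"rx":0,"ry":0,"rz":0},
    {"x":0,"y":0,"z":0,"rx":0,"ry":0,"rz":0},
  ],
)

```text
t: 10.6
eef_pos: [591.4, -271.8, 67.4]
tcp_rot: [-3.141, -0.0, 1.338]
ft_force: [0.1, -0.2, -0.7]
opening: 0.542
grip_force: 30.0
```

```bash
python3 - <<'E'
from stick import *
s=state();t=s['eef_pos'];print(t,s['tcp_rot'],s['ft_force'],s['joints'])
for n in('side','top','wrist'):
    c=cam(n);P=cloud(c)
    try: print(n,rect(c,P,blue,t[2]-15,t[2]+25,t[:2],60))
    except Exception as e: print(n,'x')
E
```

```text
[ 591.3728058  -271.77648641   67.41171382] [-3.14113079e+00 -2.31460683e-04  1.33763147e+00] [ 0.08738091 -0.16170574 -0.74687628] [-5.32247112e-01  6.90935087e-01  1.62234125e+00  1.15445539e-04
  8.28825878e-01 -2.99160345e-01]
side (85, array([ 583.6, -269.4]), array([18.1, 34.5]), 70.9, array([67.2, 71.9, 76.2]), array([ 583.4, -271.4,   71.9]))
top x
wrist (17, array([ 584.3, -278.1]), array([ 1.3, 37.4]), 75.1, array([72.6, 73.9, 74.5]), array([ 577.5, -276.3,   73.6]))
```

Emit:
step_arm(
  plan=[
    {"x":0.06,"y":0.09,"z":0,"rx":0,"ry":0,"rz":0},
    {"x":0,"y":0,"z":0.03,"rx":0,"ry":0,"rz":0},
    {"x":0,"y":0,"z":0.03,"rx":0,"ry":0,"rz":0},
    {"x":0,"y":0,"z":0.03,"rx":0,"ry":0,"rz":0},
    {"x":0,"y":0,"z":0.02,"rx":0,"ry":0,"rz":0},
    {"x":0,"y":0,"z":0,"rx":0,"ry":0,"rz":0},
    {"x":0,"y":0,"z":0,"rx":0,"ry":0,"rz":0},
    {"x":0,"y":0,"z":0,"rx":0,"ry":0,"rz":0},
    {"x":0,"y":0,"z":0,"rx":0,"ry":0,"rz":0},
    {"x":0,"y":0,"z":0,"rx":0,"ry":0,"rz":0},
  ],
)

```text
t: 11.58
eef_pos: [594.1, -270.8, 65.1]
tcp_rot: [3.142, -0.0, 1.338]
ft_force: [-0.0, 0.6, -0.3]
opening: 0.542
grip_force: 30.0
```

Emit:
step_arm(
  plan=[
    {"x":0,"y":0,"z":0.02,"rx":0,"ry":0,"rz":0},
    {"x":0,"y":0,"z":0.02,"rx":0,"ry":0,"rz":0},
    {"x":0,"y":0,"z":0.02,"rx":0,"ry":0,"rz":0},
    {"x":0,"y":0,"z":0,"rx":0,"ry":0,"rz":0},
    {"x":0,"y":0,"z":0,"rx":0,"ry":0,"rz":0},
    {"x":0,"y":0,"z":0,"rx":0,"ry":0,"rz":0},
    {"x":0,"y":0,"z":0,"rx":0,"ry":0,"rz":0},
    {"x":0,"y":0,"z":0,"rx":0,"ry":0,"rz":0},
    {"x":0,"y":0,"z":0,"rx":0,"ry":0,"rz":0},
    {"x":0,"y":0,"z":0,"rx":0,"ry":0,"rz":0},
  ],
)

```text
t: 12.42
eef_pos: [594.1, -270.8, 63.6]
tcp_rot: [3.142, -0.0, 1.338]
ft_force: [0.5, -0.4, 0.2]
opening: 0.54
grip_force: 30.0
```

Emit:
step_arm(
  plan=[
    {"x":0,"y":0,"z":0.02,"rx":0,"ry":0,"rz":0},
    {"x":0,"y":0,"z":0.01,"rx":0,"ry":0,"rz":0},
    {"x":0,"y":0,"z":0,"rx":0,"ry":0,"rz":0},
    {"x":0,"y":0,"z":0,"rx":0,"ry":0,"rz":0},
    {"x":0,"y":0,"z":0,"rx":0,"ry":0,"rz":0},
    {"x":0,"y":0,"z":0,"rx":0,"ry":0,"rz":0},
    {"x":0,"y":0,"z":0,"rx":0,"ry":0,"rz":0},
    {"x":0,"y":0,"z":0,"rx":0,"ry":0,"rz":0},
    {"x":0,"y":0,"z":0,"rx":0,"ry":0,"rz":0},
    {"x":0,"y":0,"z":0,"rx":0,"ry":0,"rz":0},
  ],
)

```text
t: 13.25
eef_pos: [594.1, -270.8, 63.4]
tcp_rot: [3.141, 0.0, 1.338]
ft_force: [-1.5, 0.4, 6.0]
opening: 0.539
grip_force: 30.0
```

Emit:
step_arm(
  plan=[
    {"x":0,"y":0,"z":-0.015,"rx":0,"ry":0,"rz":0},
    {"x":0,"y":0,"z":0,"rx":0,"ry":0,"rz":0},
    {"x":0,"y":0,"z":0,"rx":0,"ry":0,"rz":0},
    {"x":0,"y":0,"z":0,"rx":0,"ry":0,"rz":0},
    {"x":0,"y":0,"z":0,"rx":0,"ry":0,"rz":0},
    {"x":0,"y":0,"z":0,"rx":0,"ry":0,"rz":0},
    {"x":0,"y":0,"z":0,"rx":0,"ry":0,"rz":0},
    {"x":0,"y":0,"z":0,"rx":0,"ry":0,"rz":0},
    {"x":0,"y":0,"z":0,"rx":0,"ry":0,"rz":0},
    {"x":0,"y":0,"z":0,"rx":0,"ry":0,"rz":0},
  ],
)

```text
t: 14.08
eef_pos: [594.2, -270.8, 63.5]
tcp_rot: [3.141, -0.0, 1.338]
ft_force: [-1.7, 0.0, 5.2]
opening: 0.543
grip_force: 30.0
```

Emit:
step_arm(
  plan=[
    {"x":0,"y":0,"z":0,"rx":0,"ry":0,"rz":0},
    {"x":0,"y":0,"z":0,"rx":0,"ry":0,"rz":0},
    {"x":0,"y":0,"z":0,"rx":0,"ry":0,"rz":0},
    {"x":0,"y":0,"z":0,"rx":0,"ry":0,"rz":0},
    {"x":0,"y":0,"z":0,"rx":0,"ry":0,"rz":0},
    {"x":0,"y":0,"z":0,"rx":0,"ry":0,"rz":0},
    {"x":0,"y":0,"z":0,"rx":0,"ry":0,"rz":0},
    {"x":0,"y":0,"z":0,"rx":0,"ry":0,"rz":0},
    {"x":0,"y":0,"z":0,"rx":0,"ry":0,"rz":0},
    {"x":0,"y":0,"z":0,"rx":0,"ry":0,"rz":0},
  ],
  jaw=-0.4,
)

```text
t: 14.92
eef_pos: [594.1, -270.8, 63.2]
tcp_rot: [3.142, -0.0, 1.338]
ft_force: [-0.8, -0.4, -0.2]
opening: 0.696
grip_force: 0.0
```

```bash
python3 - <<'E'
from stick import *
s=state();t=s['eef_pos'];print(t,s['tcp_rot'],s['ft_force'],s['opening'])
for n in('side',):
    c=cam(n,'side5.png');P=cloud(c)
    print(n,rect(c,P,blue,t[2]-15,t[2]+25,t[:2],60))
    p=proj(c,t).astype(int);h=cv2.cvtColor(c['image'],cv2.COLOR_RGB2BGR)
    cv2.imwrite('pics/s5c.png',cv2.resize(h[p[1]-40:p[1]+40,p[0]-50:p[0]+50],None,fx=5,fy=5,interpolation=cv2.INTER_CUBIC))
E
```

```text
[ 594.10831856 -270.80598382   63.22759513] [ 3.14156744e+00 -7.07103262e-05  1.33784526e+00] [-0.77606743 -0.37585812 -0.20609193] 0.6955609598616044
side (76, array([ 586.6, -268.6]), array([15.9, 34.8]), 73.8, array([65. , 68.5, 72. ]), array([ 585.6, -270.4,   68.8]))
```

View pics/s5c.png

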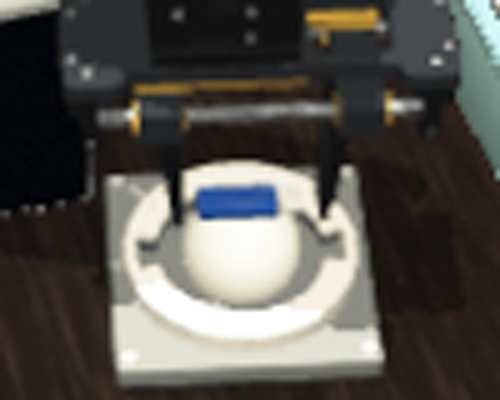

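The stick is balanced level on the dome and the fingers are clear on both sides. I'll lift straight up.

Emit:
step_arm(
  plan=[
    {"x":0,"y":0,"z":-0.1,"rx":0,"ry":0,"rz":0},
    {"x":0,"y":0,"z":-0.3,"rx":0,"ry":0,"rz":0},
    {"x":0,"y":0,"z":-0.6,"rx":0,"ry":0,"rz":0},
    {"x":0,"y":0,"z":-0.8,"rx":0,"ry":0,"rz":0},
    {"x":0,"y":0,"z":-0.8,"rx":0,"ry":0,"rz":0},
    {"x":0,"y":0,"z":-0.8,"rx":0,"ry":0,"rz":0},
    {"x":0,"y":0,"z":-0.8,"rx":0,"ry":0,"rz":0},
    {"x":0,"y":0,"z":-0.6,"rx":0,"ry":0,"rz":0},
    {"x":0,"y":0,"z":-0.3,"rx":0,"ry":0,"rz":0},
    {"x":0,"y":0,"z":-0.1,"rx":0,"ry":0,"rz":0},
  ],
  jaw=-0.4,
)

```text
t: 15.8
eef_pos: [594.4, -271.0, 195.1]
tcp_rot: [3.139, 0.001, 1.338]
ft_force: [1.0, 0.1, -0.4]
opening: 0.698
grip_force: 0.0
```

```bash
cat > after.py <<'E'
from base import *
from stick import *
s=state();print(s['eef_pos'],s['tcp_rot'],s['joints'])
c=cam('wrist','w6.png');P=cloud(c);base(P,c['image'])
print('blue',rect(c,P,blue,50,90,[590,-270],45))
E
python3 after.py
```

```text
[ 594.43921445 -270.98672728  195.05043321] [3.13919637e+00 6.34632307e-04 1.33784444e+00] [-5.28808044e-01  5.48963177e-01  1.50864616e+00  1.03777410e-04
  1.08150611e+00 -2.95905582e-01]
dome 1147 [ 591.2 -270.4   31.3] plate [ 591.2 -269.9] [130.9 131.4] 76.7 collar 3446 [ 590.8 -270.3] 58.5Traceback (most recent call last):
  File "after.py", line 5, in <module>
    print('blue',rect(c,P,blue,50,90,[590,-270],45))
                 ~~~~^^^^^^^^^^^^^^^^^^^^^^^^^^^^^^
  File "stick.py", line 6, in rect
    return len(q),np.round(r[0],1),np.round(r[1],1),round(r[2],1),np.percentile(q[:,2],[5,50,95]).round(1),q.mean(0).round(1)
                                                                  ~~~~~~~~~~~~~^^^^^^^^^^^^^^^^^^
    return _quantile_unchecked(
        a, q, axis, out, overwrite_input, method, keepdims, weights)
    return _ureduce(a,
                    func=_quantile_ureduce_func,
    ...<5 lines>...
                    overwrite_input=overwrite_input,
                    method=method)
    r = func(a, **kwargs)
    result = _quantile(arr,
                       quantiles=q,
    ...<2 lines>...
                       out=out,
                       weights=wgt)
    slices_having_nans = np.isnan(arr[-1, ...])
                                  ~~~^^^^^^^^^
IndexError: index -1 is out of bounds for axis 0 with size 0
```

```bash
python3 - <<'E'
from h import *
for n in('wrist','side','top'):
    c=cam(n);P=cloud(c);p=proj(c,(587,-269.5,70)).astype(int);print(n,p)
    h=cv2.cvtColor(c['image'],cv2.COLOR_RGB2HSV);u,v=p
    if 0<=v<384 and 0<=u<512: print(h[v,u],P[v,u].round())
    b=(h[...,0]>95)&(h[...,0]<130)&(h[...,1]>120)&(h[...,2]>40); ok=b&(np.linalg.norm(P[...,:2]-[590,-270],axis=-1)<100)
    print(ok.sum(), np.median(P[ok],0) if ok.any() else '')
E
```

```text
wrist [251 182]
[112  86 166] [ 587. -269.   70.]
0 
side [271 135]
[109 184 157] [ 586. -269.   71.]
79 [ 584.70815478 -270.70023785   68.8304158 ]
top [186 158]
[111 134 156] [ 587. -269.   71.]
134 [ 586.65119666 -268.53143566   70.50998086]
```

```bash
python3 - <<'E'
from stick import *
c=cam('wrist');P=cloud(c)
print(rect(c,P,lambda h:(h[...,0]>100)&(h[...,0]<125)&(h[...,1]>55)&(h[...,2]>80),62,80,[588,-270],40))
# cover: bar & roof
for n in('top','wrist'):
    c=cam(n);P=cloud(c);a=lambda h:h[...,0]>-1
    for lo,hi in((88,108),(60,76)):
        try: print(n,rect(c,P,a,lo,hi,[468,-450],55))
        except Exception: print('x')
E
```

```text
(814, array([ 588.8, -269.4]), array([17.4, 38.6]), 75.0, array([67.4, 69. , 70.3]), array([ 588.9, -269. ,   69. ]))
top (170, array([ 468.2, -449.8]), array([13.8, 51.8]), 83.5, array([ 94. ,  97.8, 100.2]), array([ 467.7, -449.7,   97.5]))
top (999, array([ 467.7, -449.9]), array([79.9, 80.1]), 61.7, array([65.6, 68.9, 72.2]), array([ 467.7, -449.9,   68.8]))
x
wrist (12, array([ 472.1, -411.7]), array([ 2.5, 23.4]), 86.6, array([60.1, 60.6, 61.3]), array([ 476.3, -411.8,   60.6]))
```

Emit:
step_arm(
  plan=[
    {"x":-0.5,"y":-0.2,"z":0,"rx":0,"ry":0,"rz":0},
    {"x":-0.8,"y":-0.32,"z":0,"rx":0,"ry":0,"rz":0},
    {"x":-1,"y":-0.4,"z":0,"rx":0,"ry":0,"rz":0},
    {"x":-1,"y":-0.4,"z":0,"rx":0,"ry":0,"rz":0},
    {"x":-1,"y":-0.4,"z":0,"rx":0,"ry":0,"rz":0},
    {"x":-1,"y":-0.4,"z":0,"rx":0,"ry":0,"rz":0},
    {"x":-1,"y":-0.4,"z":0,"rx":0,"ry":0,"rz":0},
    {"x":-1,"y":-0.4,"z":0,"rx":0,"ry":0,"rz":0},
    {"x":-0.6,"y":-0.22,"z":0,"rx":0,"ry":0,"rz":0.5},
    {"x":-0.26,"y":-0.09,"z":0,"rx":0,"ry":0,"rz":1},
  ],
  jaw=-0.4,
)

```text
t: 16.98
eef_pos: [465.9, -453.0, 192.8]
tcp_rot: [-3.141, 0.0, 1.184]
ft_force: [-0.2, 1.0, -0.6]
opening: 0.701
grip_force: 0.0
```

Emit:
step_arm(
  plan=[
    {"x":0,"y":0,"z":0,"rx":0,"ry":0,"rz":1},
    {"x":0,"y":0,"z":0,"rx":0,"ry":0,"rz":1},
    {"x":0,"y":0,"z":0,"rx":0,"ry":0,"rz":1},
    {"x":0,"y":0,"z":0,"rx":0,"ry":0,"rz":1},
    {"x":0,"y":0,"z":0,"rx":0,"ry":0,"rz":1},
    {"x":0,"y":0,"z":0,"rx":0,"ry":0,"rz":1},
    {"x":0,"y":0,"z":0,"rx":0,"ry":0,"rz":1},
    {"x":0,"y":0,"z":0,"rx":0,"ry":0,"rz":1},
    {"x":0,"y":0,"z":0,"rx":0,"ry":0,"rz":1},
    {"x":0,"y":0,"z":0,"rx":0,"ry":0,"rz":1},
  ],
)

```text
t: 17.82
eef_pos: [467.4, -451.0, 192.8]
tcp_rot: [-3.141, 0.0, 0.183]
ft_force: [0.2, 0.4, -0.3]
opening: 0.701
grip_force: 0.0
```

Emit:
step_arm(
  plan=[
    {"x":0,"y":0,"z":0,"rx":0,"ry":0,"rz":1},
    {"x":0,"y":0,"z":0,"rx":0,"ry":0,"rz":1},
    {"x":0,"y":0,"z":0,"rx":0,"ry":0,"rz":0.5},
    {"x":0,"y":0,"z":0,"rx":0,"ry":0,"rz":0.5},
    {"x":0,"y":0,"z":0,"rx":0,"ry":0,"rz":0},
    {"x":0,"y":0,"z":0,"rx":0,"ry":0,"rz":0},
    {"x":0,"y":0,"z":0,"rx":0,"ry":0,"rz":0},
    {"x":0,"y":0,"z":0,"rx":0,"ry":0,"rz":0},
    {"x":0,"y":0,"z":0,"rx":0,"ry":0,"rz":0},
    {"x":0,"y":0,"z":0,"rx":0,"ry":0,"rz":0},
  ],
)

```text
t: 18.65
eef_pos: [468.1, -450.5, 193.2]
tcp_rot: [-3.142, -0.0, -0.112]
ft_force: [1.0, -0.4, -0.9]
opening: 0.701
grip_force: 0.0
```

```bash
python3 - <<'E'
from stick import *
s=state();print(s['eef_pos'],s['tcp_rot'],s['joints'])
a=lambda h:h[...,0]>-1
c=cam('wrist','w7.png');P=cloud(c)
for lo,hi,r in((88,104,45),(60,76,45)):
    try: print(rect(c,P,a,lo,hi,[468,-450],r))
    except Exception: print('x')
h=c['image'];m=(P[...,2]>2.5)&(P[...,2]<10)&(np.abs(np.linalg.norm(P[...,:2]-[468.5,-450.5],axis=-1)-46.5)<3)&(h.min(-1)>120)
q=P[m];print('lugs',len(q)); 
for sg in(1,-1):
    k=q[(q[:,0]-468)*sg>0]
    if len(k): print(k.mean(0).round(1),len(k))
E
```

```text
[ 468.10915371 -450.48968011  193.20193809] [-3.14152320e+00 -1.48517129e-05 -1.11718176e-01] [-8.67856596e-01  5.46547673e-01  1.51861772e+00  6.89726366e-05
  1.07646411e+00  8.14625182e-01]
(1011, array([ 469.3, -451.7]), array([13.7, 51. ]), 83.3, array([93.3, 95.8, 97.1]), array([ 470.2, -451.7,   95.6]))
(4936, array([ 468.8, -451.5]), array([81.3, 81. ]), 30.1, array([65.2, 67. , 69. ]), array([ 471.8, -451.7,   67.1]))
lugs 43
[ 514.7 -457.4    5.1] 43
```

View pics/w7.png

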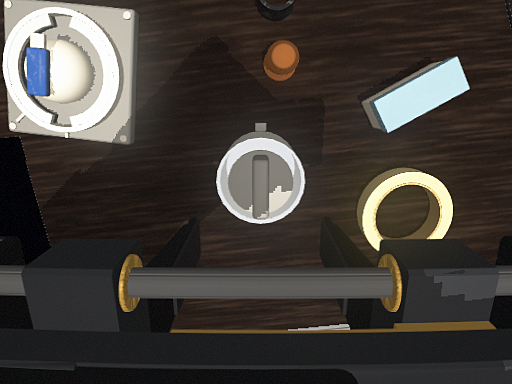

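The cover is at (260,180), with a lug at (261,127), standing free. The stick at (38,75) still lies on the dome; it looks offset from it only through parallax. Now I'll descend and grip the bar.

Emit:
step_arm(
  plan=[
    {"x":0.04,"y":0.04,"z":0.4,"rx":0,"ry":0,"rz":0},
    {"x":0,"y":0,"z":0.7,"rx":0,"ry":0,"rz":0},
    {"x":0,"y":0,"z":0.8,"rx":0,"ry":0,"rz":0},
    {"x":0,"y":0,"z":0.8,"rx":0,"ry":0,"rz":0},
    {"x":0,"y":0,"z":0.8,"rx":0,"ry":0,"rz":0},
    {"x":0,"y":0,"z":0.6,"rx":0,"ry":0,"rz":0},
    {"x":0,"y":0,"z":0.4,"rx":0,"ry":0,"rz":0},
    {"x":0,"y":0,"z":0.2,"rx":0,"ry":0,"rz":0},
    {"x":0,"y":0,"z":0.1,"rx":0,"ry":0,"rz":0},
    {"x":0,"y":0,"z":0,"rx":0,"ry":0,"rz":0},
  ],
)

```text
t: 19.53
eef_pos: [469.1, -451.6, 73.1]
tcp_rot: [-3.141, -0.0, -0.112]
ft_force: [0.6, -0.2, 0.7]
opening: 0.703
grip_force: 0.0
```

Emit:
step_arm(
  plan=[
    {"x":0,"y":0,"z":0,"rx":0,"ry":0,"rz":0},
    {"x":0,"y":0,"z":0,"rx":0,"ry":0,"rz":0},
    {"x":0,"y":0,"z":0,"rx":0,"ry":0,"rz":0},
    {"x":0,"y":0,"z":0,"rx":0,"ry":0,"rz":0},
    {"x":0,"y":0,"z":0,"rx":0,"ry":0,"rz":0},
    {"x":0,"y":0,"z":0,"rx":0,"ry":0,"rz":0},
    {"x":0,"y":0,"z":0,"rx":0,"ry":0,"rz":0},
    {"x":0,"y":0,"z":0,"rx":0,"ry":0,"rz":0},
    {"x":0,"y":0,"z":0,"rx":0,"ry":0,"rz":0},
    {"x":0,"y":0,"z":0,"rx":0,"ry":0,"rz":0},
  ],
  jaw=1,
)

```text
t: 20.37
eef_pos: [469.0, -451.5, 73.1]
tcp_rot: [-3.141, 0.0, -0.112]
ft_force: [0.1, -0.2, -0.2]
opening: 0.147
grip_force: 30.0
```

Emit:
step_arm(
  plan=[
    {"x":0,"y":0,"z":-0.1,"rx":0,"ry":0,"rz":0},
    {"x":0,"y":0,"z":-0.3,"rx":0,"ry":0,"rz":0},
    {"x":0,"y":0,"z":-0.5,"rx":0,"ry":0,"rz":0},
    {"x":0,"y":0,"z":-0.7,"rx":0,"ry":0,"rz":0},
    {"x":0,"y":0,"z":-0.8,"rx":0,"ry":0,"rz":0},
    {"x":0,"y":0,"z":-0.8,"rx":0,"ry":0,"rz":0},
    {"x":0,"y":0,"z":-0.7,"rx":0,"ry":0,"rz":0},
    {"x":0,"y":0,"z":-0.5,"rx":0,"ry":0,"rz":0.4},
    {"x":0,"y":0,"z":-0.3,"rx":0,"ry":0,"rz":0.4},
    {"x":0,"y":0,"z":-0.1,"rx":0,"ry":0,"rz":0.4},
  ],
)

```text
t: 21.2
eef_pos: [469.3, -451.9, 196.3]
tcp_rot: [3.14, -0.003, -0.234]
ft_force: [0.7, -0.4, -2.2]
opening: 0.143
grip_force: 30.0
```

Emit:
step_arm(
  plan=[
    {"x":0.15,"y":-0.4,"z":0,"rx":0,"ry":0,"rz":0},
    {"x":0.3,"y":-0.8,"z":0,"rx":0,"ry":0,"rz":0},
    {"x":0.38,"y":-1,"z":0,"rx":0,"ry":0,"rz":0},
    {"x":0.37,"y":-1,"z":0,"rx":0,"ry":0,"rz":0},
    {"x":0.38,"y":-1,"z":0,"rx":0,"ry":0,"rz":0},
    {"x":0.37,"y":-1,"z":0,"rx":0,"ry":0,"rz":0},
    {"x":0.38,"y":-1,"z":0,"rx":0,"ry":0,"rz":0},
    {"x":0.34,"y":-0.9,"z":0,"rx":0,"ry":0,"rz":0},
    {"x":0.26,"y":-0.7,"z":0,"rx":0,"ry":0,"rz":0},
    {"x":0.14,"y":-0.38,"z":0,"rx":0,"ry":0,"rz":0},
  ],
)

```text
t: 22.03
eef_pos: [591.9, -267.5, 193.6]
tcp_rot: [-3.141, -0.0, -0.229]
ft_force: [1.0, -0.1, -2.0]
opening: 0.146
grip_force: 30.0
```

Emit:
step_arm(
  plan=[
    {"x":0,"y":0,"z":0,"rx":0,"ry":0,"rz":0},
    {"x":0,"y":0,"z":0.2,"rx":0,"ry":0,"rz":0},
    {"x":0,"y":0,"z":0.3,"rx":0,"ry":0,"rz":0},
    {"x":0,"y":0,"z":0.3,"rx":0,"ry":0,"rz":0},
    {"x":0,"y":0,"z":0.2,"rx":0,"ry":0,"rz":0},
    {"x":0,"y":0,"z":0.2,"rx":0,"ry":0,"rz":0},
    {"x":0,"y":0,"z":0,"rx":0,"ry":0,"rz":0},
    {"x":0,"y":0,"z":0,"rx":0,"ry":0,"rz":0},
    {"x":0,"y":0,"z":0,"rx":0,"ry":0,"rz":0},
    {"x":0,"y":0,"z":0,"rx":0,"ry":0,"rz":0},
  ],
)

```text
t: 22.87
eef_pos: [590.9, -270.4, 163.6]
tcp_rot: [3.141, -0.001, -0.232]
ft_force: [0.1, -0.2, -2.1]
opening: 0.15
grip_force: 30.0
```

```bash
cat > chk.py <<'E'
from base import *
from stick import *
s=state();t=s['eef_pos'];print(t,s['tcp_rot'],s['ft_force'],s['moment'],s['joints'].round(2))
for n in('top','side','wrist'):
    c=cam(n,n+'8.png');P=cloud(c);h=c['image']
    nr=np.linalg.norm(P[...,:2]-[591,-270],axis=-1)
    # roof & lugs of held cover (rim=t-73)
    z0=t[2]-73; r=np.linalg.norm(P[...,:2]-t[:2],axis=-1)
    m=(P[...,2]>z0+62)&(P[...,2]<z0+71)&(r<46)&(h.min(-1)>90)
    if m.sum()>50:
        q=P[m][:,:2].astype(np.float32);cc=cv2.minEnclosingCircle(np.ascontiguousarray(q));print(n,'roof',m.sum(),np.round(cc[0],1),round(cc[1],1))
    m=(P[...,2]>z0-2)&(P[...,2]<z0+9)&(np.abs(r-46.5)<2.8)
    q=P[m]
    u=np.array([np.cos(s['tcp_rot'][2]),np.sin(s['tcp_rot'][2])])
    for sg in(1,-1):
        k=q[((q[:,:2]-t[:2])@u)*sg>38]
        if len(k)>3: d=k[:,:2].mean(0)-t[:2];print(n,'lug',sg,len(k),k.mean(0).round(1),'ang',round(np.arctan2(*(d*sg)[::-1]),3))
E
python3 chk.py
```

```text
[ 590.9014968  -270.35931651  163.55907985] [ 3.14148533e+00 -5.77454538e-04 -2.32222983e-01] [ 0.06243242 -0.18116883 -2.08031237] [-0.09937069  0.1957783   0.01304414] [-0.53  0.58  1.55  0.    1.01  1.27]
top roof 320 [ 587.1 -273. ] 40.3
top lug -1 16 [ 546.  -259.2   97. ] ang -0.244
side roof 387 [ 587.6 -271.6] 40.4
side lug 1 9 [ 635.7 -279.9   95.1] ang -0.21
side lug -1 14 [ 545.7 -259.9   94.9] ang -0.227
wrist roof 7004 [ 591.4 -271. ] 40.7
wrist lug 1 134 [ 635.9 -281.2   95.6] ang -0.236
```

Emit:
step_arm(
  plan=[
    {"x":0,"y":0,"z":0.2,"rx":0,"ry":0,"rz":0},
    {"x":0,"y":0,"z":0.3,"rx":0,"ry":0,"rz":0},
    {"x":0,"y":0,"z":0.3,"rx":0,"ry":0,"rz":0},
    {"x":0,"y":0,"z":0.3,"rx":0,"ry":0,"rz":0},
    {"x":0,"y":0,"z":0.3,"rx":0,"ry":0,"rz":0},
    {"x":0,"y":0,"z":0.3,"rx":0,"ry":0,"rz":0},
    {"x":0,"y":0,"z":0.2,"rx":0,"ry":0,"rz":0},
    {"x":0,"y":0,"z":0.15,"rx":0,"ry":0,"rz":0},
    {"x":0,"y":0,"z":0.1,"rx":0,"ry":0,"rz":0},
    {"x":0,"y":0,"z":0,"rx":0,"ry":0,"rz":0},
  ],
)

```text
t: 23.85
eef_pos: [590.7, -270.2, 109.0]
tcp_rot: [-3.141, 0.001, -0.232]
ft_force: [0.5, 0.6, -1.9]
opening: 0.146
grip_force: 30.0
```

```bash
python3 chk.py
```

```text
[ 590.68258918 -270.15939093  108.98109268] [-3.14133239e+00  5.15116126e-04 -2.32220737e-01] [ 0.48433154  0.61052756 -1.90329683] [-0.03195947  0.12922309  0.08600601] [-0.53  0.64  1.6   0.    0.91  1.27]
top roof 250 [ 585.  -275.7] 39.4
top lug 1 5 [ 626.6 -299.    35.5] ang -0.677
top lug -1 23 [ 547.  -261.1   38.5] ang -0.204
side roof 367 [ 589.9 -268.6] 42.1
side lug 1 12 [ 634.8 -281.3   40.2] ang -0.248
side lug -1 10 [ 544.9 -259.9   40. ] ang -0.22
wrist roof 7020 [ 592.6 -271.5] 40.7
wrist lug 1 133 [ 635.9 -281.2   41.7] ang -0.239
```

Emit:
step_arm(
  plan=[
    {"x":0.01,"y":0,"z":0.05,"rx":0,"ry":0,"rz":0},
    {"x":0,"y":0,"z":0.05,"rx":0,"ry":0,"rz":0},
    {"x":0,"y":0,"z":0.05,"rx":0,"ry":0,"rz":0},
    {"x":0,"y":0,"z":0.05,"rx":0,"ry":0,"rz":0},
    {"x":0,"y":0,"z":0.05,"rx":0,"ry":0,"rz":0},
    {"x":0,"y":0,"z":0.04,"rx":0,"ry":0,"rz":0},
    {"x":0,"y":0,"z":0.02,"rx":0,"ry":0,"rz":0},
    {"x":0,"y":0,"z":0,"rx":0,"ry":0,"rz":0},
    {"x":0,"y":0,"z":0,"rx":0,"ry":0,"rz":0},
    {"x":0,"y":0,"z":0,"rx":0,"ry":0,"rz":0},
  ],
)

```text
t: 24.83
eef_pos: [591.1, -270.3, 101.8]
tcp_rot: [-3.142, -0.0, -0.232]
ft_force: [-0.6, 0.1, -1.8]
opening: 0.144
grip_force: 30.0
```

Emit:
step_arm(
  plan=[
    {"x":0,"y":0,"z":0.05,"rx":0,"ry":0,"rz":0},
    {"x":0,"y":0,"z":0.05,"rx":0,"ry":0,"rz":0},
    {"x":0,"y":0,"z":0.05,"rx":0,"ry":0,"rz":0},
    {"x":0,"y":0,"z":0.05,"rx":0,"ry":0,"rz":0},
    {"x":0,"y":0,"z":0.04,"rx":0,"ry":0,"rz":0},
    {"x":0,"y":0,"z":0.03,"rx":0,"ry":0,"rz":0},
    {"x":0,"y":0,"z":0.02,"rx":0,"ry":0,"rz":0},
    {"x":0,"y":0,"z":0,"rx":0,"ry":0,"rz":0},
    {"x":0,"y":0,"z":0,"rx":0,"ry":0,"rz":0},
    {"x":0,"y":0,"z":0,"rx":0,"ry":0,"rz":0},
  ],
)

```text
t: 25.67
eef_pos: [591.0, -270.3, 94.5]
tcp_rot: [-3.142, -0.0, -0.232]
ft_force: [-0.1, 0.0, -1.5]
opening: 0.145
grip_force: 30.0
```

Emit:
step_arm(
  plan=[
    {"x":0,"y":0,"z":0.03,"rx":0,"ry":0,"rz":0},
    {"x":0,"y":0,"z":0.02,"rx":0,"ry":0,"rz":0},
    {"x":0,"y":0,"z":0.02,"rx":0,"ry":0,"rz":0},
    {"x":0,"y":0,"z":0,"rx":0,"ry":0,"rz":0},
    {"x":0,"y":0,"z":0,"rx":0,"ry":0,"rz":0},
    {"x":0,"y":0,"z":0,"rx":0,"ry":0,"rz":0},
    {"x":0,"y":0,"z":0,"rx":0,"ry":0,"rz":0},
    {"x":0,"y":0,"z":0,"rx":0,"ry":0,"rz":0},
    {"x":0,"y":0,"z":0,"rx":0,"ry":0,"rz":0},
    {"x":0,"y":0,"z":0,"rx":0,"ry":0,"rz":0},
  ],
)

```text
t: 26.5
eef_pos: [591.1, -270.2, 93.0]
tcp_rot: [-3.142, -0.0, -0.232]
ft_force: [-2.0, 2.4, 5.9]
opening: 0.146
grip_force: 30.0
```

```bash
python3 chk.py; python3 - <<'E'
from h import *
c=cam('side');P=cloud(c);p=proj(c,(591,-270,80)).astype(int);h=cv2.cvtColor(c['image'],cv2.COLOR_RGB2BGR)
cv2.imwrite('pics/s9c.png',cv2.resize(h[p[1]-40:p[1]+50,p[0]-50:p[0]+50],None,fx=5,fy=5,interpolation=cv2.INTER_CUBIC))
E
```

```text
[ 591.09079532 -270.23832138   93.00987594] [-3.14152966e+00 -2.73700857e-04 -2.32172059e-01] [-2.04615669  2.42168745  5.91392845] [0.3318177  0.50264221 0.00790978] [-0.53  0.66  1.61  0.    0.88  1.27]
top roof 245 [ 584.1 -276.8] 39.2
top lug -1 23 [ 548.  -255.3   24.7] ang -0.333
side roof 360 [ 588.2 -270.5] 41.2
side lug 1 14 [ 635.3 -277.9   26. ] ang -0.171
side lug -1 13 [ 547.9 -255.1   24.6] ang -0.336
wrist roof 7003 [ 592.5 -271.1] 40.7
wrist lug 1 227 [ 636.1 -280.5   22.9] ang -0.224
```

Seated: the rim is at 20 mm with light contact. I'll turn it clockwise slowly.

Emit:
step_arm(
  plan=[
    {"x":0,"y":0,"z":0,"rx":0,"ry":0,"rz":0.2},
    {"x":0,"y":0,"z":0,"rx":0,"ry":0,"rz":0.4},
    {"x":0,"y":0,"z":0,"rx":0,"ry":0,"rz":0.5},
    {"x":0,"y":0,"z":0,"rx":0,"ry":0,"rz":0.5},
    {"x":0,"y":0,"z":0,"rx":0,"ry":0,"rz":0.5},
    {"x":0,"y":0,"z":0,"rx":0,"ry":0,"rz":0.5},
    {"x":0,"y":0,"z":0,"rx":0,"ry":0,"rz":0.5},
    {"x":0,"y":0,"z":0,"rx":0,"ry":0,"rz":0.5},
    {"x":0,"y":0,"z":0,"rx":0,"ry":0,"rz":0.3},
    {"x":0,"y":0,"z":0,"rx":0,"ry":0,"rz":0.1},
  ],
)

```text
t: 27.53
eef_pos: [591.4, -270.5, 93.0]
tcp_rot: [-3.141, -0.001, -0.634]
ft_force: [0.7, 0.4, 5.6]
opening: 0.142
grip_force: 30.0
```

```bash
python3 chk.py | grep -v top
```

```text
[ 591.44672866 -270.51140589   93.00929933] [-3.14144783e+00 -1.24199410e-03 -6.34024831e-01] [0.72629272 0.35221934 5.56513708] [0.05882471 0.20295848 0.21549998] [-0.53  0.66  1.61  0.    0.87  1.67]
side roof 372 [ 590.9 -270.2] 42.3
side lug 1 12 [ 634.7 -282.9   26.7] ang -0.28
side lug -1 9 [ 549.6 -250.    23.5] ang -0.456
wrist roof 7015 [ 591.9 -271.5] 40.7
wrist lug 1 205 [ 636.5 -281.2   24.2] ang -0.234
```

Emit:
step_arm(
  plan=[
    {"x":0,"y":0,"z":0,"rx":0,"ry":0,"rz":0.3},
    {"x":0,"y":0,"z":0,"rx":0,"ry":0,"rz":0.5},
    {"x":0,"y":0,"z":0,"rx":0,"ry":0,"rz":0.6},
    {"x":0,"y":0,"z":0,"rx":0,"ry":0,"rz":0.6},
    {"x":0,"y":0,"z":0,"rx":0,"ry":0,"rz":0.6},
    {"x":0,"y":0,"z":0,"rx":0,"ry":0,"rz":0.6},
    {"x":0,"y":0,"z":0,"rx":0,"ry":0,"rz":0.5},
    {"x":0,"y":0,"z":0,"rx":0,"ry":0,"rz":0.3},
    {"x":0,"y":0,"z":0,"rx":0,"ry":0,"rz":0.15},
    {"x":0,"y":0,"z":0,"rx":0,"ry":0,"rz":0},
  ],
)

```text
t: 28.52
eef_pos: [591.4, -270.5, 93.0]
tcp_rot: [-3.141, -0.001, -1.047]
ft_force: [2.7, 0.5, 4.5]
opening: 0.145
grip_force: 30.0
```

```bash
cat > fin.py <<'E'
from stick import *
s=state();t=s['eef_pos'];print(t,s['tcp_rot'],s['ft_force'],s['moment'],s['grip_force'])
for n in('top','side','wrist'):
    c=cam(n,n+'f.png');P=cloud(c);hs=cv2.cvtColor(c['image'],cv2.COLOR_RGB2HSV)
    nr=np.linalg.norm(P[...,:2]-[591,-270],axis=-1)
    b=(hs[...,0]>100)&(hs[...,0]<125)&(hs[...,1]>60)&(hs[...,2]>60)&(nr<70)
    print(n,'blue',b.sum(),np.median(P[b],0).round(1) if b.any() else '')
    # bar, upper face & ends
    m=(P[...,2]>109)&(P[...,2]<120)&(nr<32)
    if m.sum()>8:
        q=P[m][:,:2];v=np.linalg.svd(q-q.mean(0),full_matrices=False)[2][0];print('bar',m.sum(),round(np.arctan(v[1]/v[0]),3),q.mean(0).round(1))
E
python3 fin.py
python3 - <<'E'
import cv2
a=cv2.imread('pics/wristf.png');b=cv2.imread('pics/sidef.png')
c=b[90:190,215:325]
cv2.imwrite('pics/fin.png',cv2.hconcat([cv2.resize(a,(400,300)),cv2.resize(c,(400,300),interpolation=cv2.INTER_CUBIC)]))
E
```

```text
[ 591.44271535 -270.47863015   93.04273432] [-3.14089767e+00 -1.00359743e-03 -1.04724756e+00] [2.68807609 0.47291469 4.51244171] [ 0.13195983 -0.0004223   0.18249802] 30.003471672534943
top blue 0 
side blue 0 
bar 85 -0.425 [ 593.7 -280.1]
wrist blue 0 
bar 2283 -1.045 [ 596.4 -279.4]
```

View pics/fin.png

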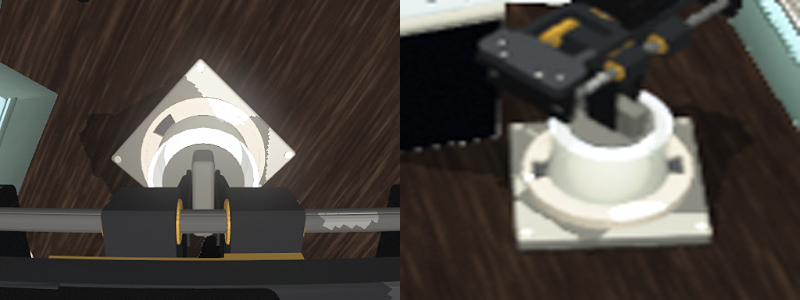

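The left view shows the bar pointing straight at the plate's corner (200,60), so the cover is at half-way. The right view shows the cover sitting down in the collar at (610,190). The stick no longer shows through the walls in any picture, but no contact was felt on the way down. Handing in.

```bash
python3 -c "
from cell import *
s=state();print(s['t'],abs(s['qvel']).max(),s['tcp_rot'],s['grip_force']);print(job_done())"
```

```text
28.6667 0.0023328206451674913 [-3.14084634e+00 -9.58171685e-04 -1.04639665e+00] 30.000527501106262
the job is handed in; nothing more can be done
None
```

The job is handed in at 28.7 s: the stick was balanced level on the dome and let go, the cover is seated (rim at 20 mm) and turned about 0.81 rad (47°) clockwise, still held steady by its bar; I could not see the stick through the cover afterwards, but no contact was felt lowering it.

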